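# Clamp a heat sink with a T-slot stud

## Task

Clamp the heat sink on the slotted rail: take the clamp stud from its stand, drop its T-shaped head into the rail's slot behind the sliding jaw until its collar sits flat on the rail, and slide it along so that it pushes the jaw and the heat sink up solid against the end jaw, with a gentle squeeze of roughly 5 to 20 N that never reaches 30 N. Then turn the stud a quarter turn clockwise (seen from above) to lock its head under the slot's lips, let it go and draw back, leaving the other things on the bench alone.

Things in the scene. Friction and masses are not known exactly. Their poses are not given: they have to be found in the camera images.
- rail: Fixed aluminium clamping rail, 280 long (its x), 70 wide (y), 22 high. Origin: centre of its underside, under the slot's middle line; z up. A T-slot open to the top runs along it. On its top near the +x end a dark end jaw is bolted fast, 24 long, 70 wide, 22 high; its face, looking to -x, lies anywhere from x = 104 to 118: that setting is not measured, feel for it. Sizes in mm.
- slot (a point): Point on the middle line of the T-slot, at the level of the rail's top (22 above the bench), at rail x = -60, a free place to drop the stud (the top is bare behind the sliding jaw); axes as the rail's, x along the slot. The slot's mouth is 13 wide; its lips are 5 thick (17 to 22 above the bench); the cavity under them is 28 wide and 9 high (8 to 17 above the bench).
- jaw (a joint): Position (m) of the sliding jaw along the rail; grows towards the end jaw (+x). At 0 its back face, which the stud pushes, is at rail x = -9 mm and its front at 27 mm. Starts at 0 to 0.015, range to 0.060. It slides stiffly (about 2.5 N) and stays where left. With the heat sink clamped solid it reads 0.032 to 0.046, by where the end jaw is set.
- jaw_face (a point): Middle of the sliding jaw's front face (towards the heat sink), 29 above the bench; axes as the rail's. The jaw is a dark steel block 36 long (its back is 36 behind this point), 50 wide, 14 high (22 to 36 above the bench), centred on the slot.
- stud: Loose steel clamp stud, 63 tall, 0.16 to 0.25 kg, upright in its stand. Origin: on its axis at the underside of the T-head; z up. T-head 27 long (its x), 10 wide (y), up to z = 6; neck 9.6 diameter; collar; barrel 18 diameter to z = 36; bar grip on top. A half turn gives the same stud. The head passes the slot's mouth only with its x along the rail's x, 1.5 play each side.
- stud_grip (a point): Place to grip the stud: in the middle of its dark bar grip, 48 above its origin. The bar is 36 long (x), 12 thick (y), z 36 to 63, parallel to the T-head. Press the stud down to its seat before turning: the head's upper side slopes so that a clockwise turn draws it tight under the lips (a little drag) to a stop at about 90 to 97 degrees; the other way it jams early.
- stud_collar (a point): Centre of the underside of the stud's round collar, 10.7 above its origin; the collar is 38 diameter, 16 tall. Seated in the slot, the collar rests on the rail's top and the stud's origin is 11.3 above the bench. With the collar against the jaw's back and the heat sink clamped solid, the stud's axis is at rail x = 4 to 18, by where the end jaw is set.
- heatsink: Loose finned aluminium heat sink, 45 long (its x, along the rail), 56 wide (y), 26 high, 0.11 to 0.23 kg, lying on the rail's top between the sliding jaw and the end jaw, with gaps to both at the start. Origin: centre of its underside (22 above the bench).
- stand: Fixed grey plastic block 60 x 60, 20 high, with a round hole of 31 diameter in its middle; the stud's head hangs in the hole and its collar rests on the block's top. Origin: centre of its underside.
- can: Bystander: loose can, 60 diameter, 160 tall. Origin: centre of its underside. Leave alone.
- driver: Bystander: loose screwdriver lying on the bench. Leave alone.
- tape: Bystander: loose roll of tape lying flat, 90 outside diameter, 24 high. Leave alone.

How it is judged:
By the outcome, as a careful person would: the job done as asked, in the order asked, and still so for the second after the job is handed in, with the robot touching nothing.
It also fails if it takes over 61 s, if anything falls off the work surface, if the arm or the gripper's body presses on something with over 40 N, if the wrist force passes 120 N, or if a joint passes its speed limit or range.

## Robot

A 6-joint arm with a two-finger parallel gripper is mounted at the origin on the work surface. World frame = base frame: x ahead of the robot, y to its left, z up, the work surface at z = 0. Lengths are in m, angles in rad, forces in N, time in s.
With the tool pointing down it reaches from about 0.4 to 0.925 m from the base axis. Payload 12.5 kg.
Tool frame: the origin (TCP) lies between the finger pads; the fingertips stand 14 mm ahead of it and the grasp point (between the pads) lies 5 mm behind it (manip.tip_extent is the distance from the TCP to the fingertips, in m); z points along the fingers, x is the direction in which the jaws open and shut, and the axes are right-handed (so a half turn about z gives the same grasp; the last joint's range is limited). The gripper opens to 95 mm and grips with 3 to 60 N. Pads are 20 mm wide; open, the fingers measure 119 mm over their backs; the gripper's body (75 mm by 180 mm) begins 59 mm behind the grasp point.
Start: joints at [-1.31, 0.491, 1.559, -0, 1.092, -0.106], TCP at [0.224, -0.583, 0.229] pointing down, gripper open.
Joint ranges: [-3.1, 3.1], [-0.84, 2.19], [0.05, 2.79], [-1.13, 4.28], [0.06, 2.93], [-2.69, 2.69]. Speed limits (rad/s): [2.22, 2.22, 2.79, 3.14, 3.14, 3.14].

## Interface

Orientations are given as a unit quaternion [w, x, y, z].
In Python, from plant import manip gives the robot as it stands. The module is installed in compiled form; this text tells all that it offers.
- The arm moves only by the tool servo_tool, never from a script. Its argument "increments" is a list of rows, each a list of 7 numbers: the shift along the tool's x, y, z normalised to -1 to 1, where 1 is 400 mm, then the turn, a rotation vector about the tool's x, y, z normalised to -1 to 1, where 1 is 180 degrees, then the opening, from -1 (shut) to 1 (fully open). A call has exactly 10 rows; each row shifts and turns the commanded pose from where the row before left it, along the tool's axes as they then stand; what a row does not reach is not made up. A row lasts 1/8 s, in which the tool goes at most 62.5 mm and 10.7 degrees, less where a joint would pass 70% of its speed; a pose out of reach is approached as far as the arm can. A call with a number of a shift or a turn outside -1 to 1 is refused whole. A call with a gripper value outside its range is refused whole. The fingers move at their own pace and stop on an object; "force" is the grip in N (left out, the last holds). Time passes only in rows, so rows that do not move let the fingers close, or fill a call up. It gives the time, the measured TCP pose, the force and the opening at its end, in the units of the state.
- manip.get_obs(): the state, without advancing time (a new reading comes with each control period).
- manip.snapshot(name): name is "side" or "top" or "wrist"; returns a dict with "img" (420x560x3 uint8, red, green, blue), "intrinsics" (3x3 intrinsics, pixels), "dist" ([k1, k2, p1, p2, k3] as OpenCV has them; the pictures are not rectified), "position" and "attitude" of the camera in the world; the wrist camera has in their place "T_tool_cam" (4x4, takes a point from camera to tool coordinates, whose origin is the TCP and whose axes are the tool frame's). Camera axes: x right, y down, z forward; pixel columns grow to the right and rows downward; lengths in m; the calibration is good to about 2 mm. A picture is of the moment at which its call begins: read the wrist's pose just before it. There is no depth.
- manip.close_job(): hands the job in, once; it reports no verdict.
The state is a dict: "t": time; "joint_pos": joint angles; "joint_velocities": joint speeds; "joint_torque": joint torques, N m; "ee_pos": TCP position; "orientation": TCP orientation; "force": force on the tool from outside, world axes, zero at the start; "wrist_torque": the same for the moment, N m; "width": finger opening in m.
Only numpy, scipy, OpenCV 4.12 (cv2) and the standard library are available. Lean on these libraries where they do the work, as an engineer would, in place of code of your own. Each camera call takes 0.05 s, during which the arm holds its last target.

## Working session

There is one attempt and no reset: what is moved stays moved. The work goes in short steps, Python scripts to look and compute and a tool call to move; the robot and the scene stay as the last step left them, time stands still between calls to the robot, and variables do not carry over. Pictures are saved under pics/ and viewed, and the job is handed in when it is done.

Besides the shell and the picture viewer there is one more tool, called by a JSON object that holds its "api" and its "payload". servo_tool: Moves the arm, as the interface text tells. Its arguments: {"type":"object","properties":{"increments":{"type":"array","items":{"type":"array","items":{"type":"number","minimum":-1,"maximum":1}}},"force":{"type":"number"}},"required":["increments"]}

```bash
mkdir -p pics; ls
python3 - <<'E'
from plant import manip
import cv2,pickle
o=manip.get_obs();print(o)
for n in("side","top","wrist"):
    s=manip.snapshot(n);cv2.imwrite(f"pics/{n}0.png",s["img"][:,:,::-1]);pickle.dump((o,s),open(f"{n}0.pkl","wb"))
    print({k:v for k,v in s.items() if k!="img"})
E
```

```text
pics
{'t': 0.0, 'joint_pos': array([-1.30957735e+00,  4.91559782e-01,  1.55945891e+00, -5.71021738e-06,
        1.09165620e+00, -1.05611124e-01]), 'joint_velocities': array([ 9.01381347e-04, -9.51288830e-04, -7.20080472e-04,  8.70735156e-05,
       -1.51752305e-03,  3.34874172e-04]), 'joint_torque': array([-1.33282672e-03, -6.12658024e+01, -2.58186132e+01,  6.91797235e-02,
        4.81723552e-02, -1.70331118e-04]), 'ee_pos': array([ 0.22411725, -0.58319726,  0.22805833]), 'orientation': array([-3.49805887e-04,  8.24214869e-01, -5.66276926e-01, -4.12856991e-04]), 'force': array([-0.91313345,  0.13728735, -0.09181868]), 'wrist_torque': array([-0.03283042, -0.02523992,  0.00233749]), 'width': 0.09517429555249572}
{'intrinsics': array([[384.67656371,   0.        , 282.4773184 ],
       [  0.        , 384.67656371, 214.23661692],
       [  0.        ,   0.        ,   1.        ]]), 'dist': array([-0.01326031,  0.        ,  0.        ,  0.        ,  0.        ]), 'position': array([0.01431672, 0.59102122, 0.6057431 ]), 'attitude': array([ 0.17707152, -0.31261911,  0.8181571 , -0.44892529])
[... 289 characters left out ...]
56 ,  1.03337937]), 'attitude': array([-0.05691947,  0.71087519, -0.69885012,  0.05500133])}
{'intrinsics': array([[295.50501582,   0.        , 283.95432307],
       [  0.        , 295.50501582, 207.09420515],
       [  0.        ,   0.        ,   1.        ]]), 'dist': array([-0.02142741,  0.        ,  0.        ,  0.        ,  0.        ]), 'T_tool_cam': array([[ 9.99999890e-01, -7.75799249e-06,  4.69734674e-04,
        -4.32869983e-04],
       [-1.30239475e-04,  9.56096389e-01,  2.93052348e-01,
        -8.20789818e-02],
       [-4.51385124e-04, -2.93052377e-01,  9.56096282e-01,
        -1.57174398e-01],
       [ 0.00000000e+00,  0.00000000e+00,  0.00000000e+00,
         1.00000000e+00]])}
```

View pics/top0.png

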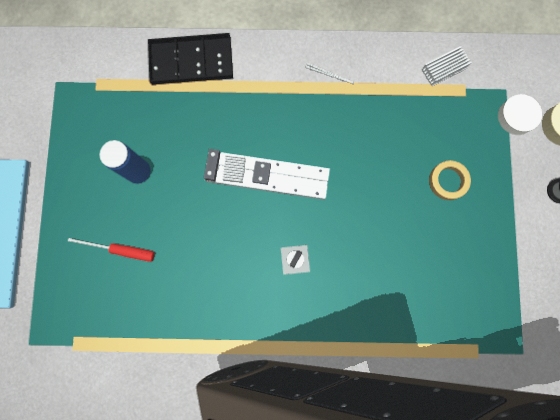

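View pics/side0.png

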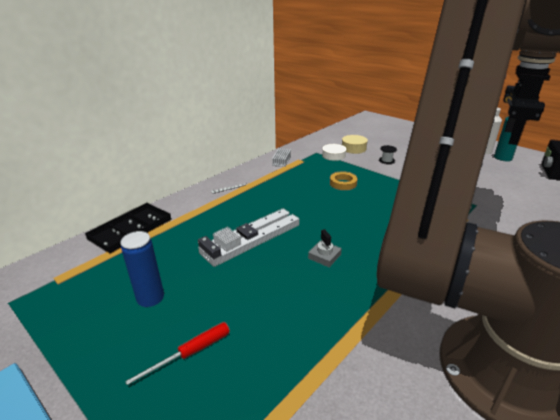

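View pics/wrist0.png

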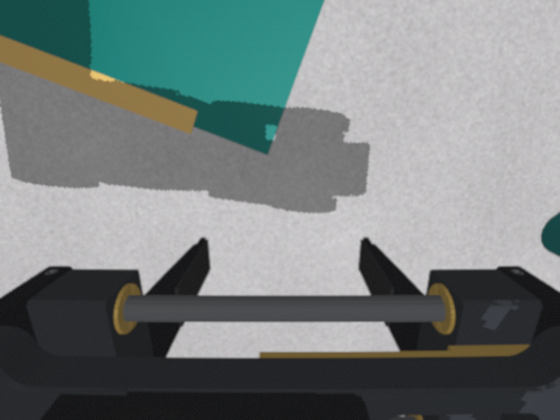

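Top view: rail about (205..329, 150..197) with the end jaw at its left end, heat sink (234,168), sliding jaw (262,172); stand with stud at (295,260); can (115,155), driver, tape (450,180). Zoom for corners.

```bash
cat > h.py <<'E'
import numpy as np,cv2,pickle
from scipy.spatial.transform import Rotation as R
def campose(o,s):
    if "T_tool_cam" in s:
        T=np.eye(4);q=o["orientation"];T[:3,:3]=R.from_quat([q[1],q[2],q[3],q[0]]).as_matrix();T[:3,3]=o["ee_pos"]
        T=T@s["T_tool_cam"];return T[:3,:3],T[:3,3]
    q=s["attitude"];return R.from_quat([q[1],q[2],q[3],q[0]]).as_matrix(),s["position"]
def ray(o,s,uv):
    Rm,p=campose(o,s)
    n=cv2.undistortPoints(np.array(uv,float).reshape(-1,1,2),s["intrinsics"],s["dist"]).reshape(-1,2)
    return p,(Rm@np.c_[n,np.ones(len(n))].T).T
def onz(o,s,uv,z):
    p,d=ray(o,s,uv);return p+d*((z-p[2])/d[:,2])[:,None]
def proj(o,s,P):
    Rm,p=campose(o,s);return cv2.projectPoints(np.array(P,float).reshape(-1,3),cv2.Rodrigues(Rm.T)[0],-Rm.T@p,s["intrinsics"],s["dist"])[0].reshape(-1,2)
def snap(n,tag):
    from plant import manip
    o=manip.get_obs();s=manip.snapshot(n);pickle.dump((o,s),open(f"{n}{tag}.pkl","wb"));cv2.imwrite(f"pics/{n}{tag}.png",s["img"][:,:,::-1]);return o,s
E
python3 - <<'E'
from h import *
o,s=pickle.load(open("top0.pkl","rb"));im=s["img"][:,:,::-1]
cv2.imwrite("pics/z1.png",cv2.resize(im[140:290,200:340],None,fx=5,fy=4*1.25,interpolation=cv2.INTER_CUBIC)[:,:][:600] if 0 else cv2.resize(im[140:290,200:340],(560,600),interpolation=cv2.INTER_CUBIC))
hsv=cv2.cvtColor(im,cv2.COLOR_BGR2HSV)
m=(~((hsv[...,0]>70)&(hsv[...,0]<95)&(hsv[...,1]>90))).astype(np.uint8)*255
n,l,st,c=cv2.connectedComponentsWithStats(m)
for i in range(1,n):
    if 200<st[i,4]<8000:
        r=cv2.minAreaRect(cv2.findContours((l==i).astype(np.uint8),cv2.RETR_EXTERNAL,cv2.CHAIN_APPROX_NONE)[0][0])
        b=cv2.boxPoints(r);print(st[i],c[i],r);print(onz(o,s,b,0.02).round(4).tolist())
E
```

```text
[  99  140   52   44 1391] [124.28971963 161.38749101] ((124.80767059326172, 161.5384521484375), (55.747371673583984, 28.844409942626953), 33.690067291259766)
[[0.6735, 0.4302, 0.02], [0.732, 0.3974, 0.02], [0.6593, 0.2836, 0.02], [0.6021, 0.3169, 0.02]]
[ 204  149  126   51 3981] [266.3308214  174.54961065] ((266.5549011230469, 173.89306640625), (123.9266128540039, 33.832725524902344), 8.746162414550781)
[[0.6228, 0.1733, 0.02], [0.7025, 0.165, 0.02], [0.6622, -0.1204, 0.02], [0.5836, -0.1087, 0.02]]
[429 160  42  41 942] [449.82271762 179.8089172 ] ((449.5, 180.0), (40.0, 41.0), 90.0)
[[0.6819, -0.3494, 0.02], [0.6836, -0.4449, 0.02], [0.5893, -0.4403, 0.02], [0.5877, -0.3462, 0.02]]
[ 67 238  88  24 702] [121.97150997 250.13247863] ((110.58488464355469, 247.5968475341797), (88.42999267578125, 12.46363353729248), 11.888657569885254)
[[0.4717, 0.476, 0.02], [0.4994, 0.4727, 0.02], [0.4618, 0.2733, 0.02], [0.4345, 0.2774, 0.02]]
[280 244  30  31 773] [294.85769728 259.28460543] ((294.87127685546875, 259.212890625), (28.06005096435547, 27.562530517578125), 84.2894058227539)
[[0.4757, -0.0067, 0.02], [0.4829, -0.0683, 0.02], [0.4208, -0.0751, 0.02], [0.4137, -0.0141, 0.02]]
```

View pics/z1.png

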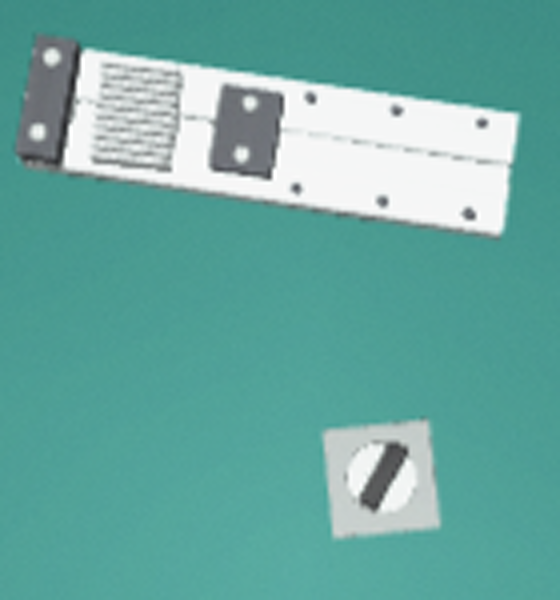

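{"api": "servo_tool", "payload": {"increments": [[-0.106,-0.101,0,0,0,0,1],[-0.106,-0.101,0,0,0,0,1],[-0.106,-0.101,0,0,0,0,1],[-0.106,-0.101,0,0,0,0,1],[-0.106,-0.101,0,0,0,0,1],[-0.106,-0.101,0,0,0,0,1],[-0.106,-0.101,0,0,0,0,1],[-0.106,-0.101,0,0,0,0,1],[-0.106,-0.101,0,0,0,0,1],[-0.106,-0.101,0,0,0,0,1]]}}

```text
t: 1.4
ee_pos: [0.4497, -0.0409, 0.2287]
orientation: [-0.0, 0.824, -0.566, 0.0]
force: [0.5, 0.2, 0.3]
width: 0.0951
```

{"api": "servo_tool", "payload": {"increments": [[0,0,0,0,0,-0.059,1],[0,0,0,0,0,-0.059,1],[0,0,0,0,0,-0.059,1],[0,0,0,0,0,-0.059,1],[0,0,0,0,0,-0.059,1],[0,0,0,0,0,-0.059,1],[0,0,0,0,0,-0.059,1],[0,0,0,0,0,-0.059,1],[0,0,0,0,0,-0.059,1],[0,0,0,0,0,-0.059,1]]}}

```text
t: 2.65
ee_pos: [0.4492, -0.0427, 0.2285]
orientation: [-0.0, 0.947, 0.322, -0.0]
force: [0.1, -0.0, -0.7]
width: 0.0953
```

Run:
```python
from h import *
o,s=snap("wrist","1");print(o["ee_pos"])
print(proj(o,s,[[.448,-.041,.036],[.448,-.041,.072],[.643,.027,.022]]))
```

```text
[ 0.44915802 -0.04273349  0.22853429]
[[284.83800148 186.90503576]
 [284.94252194 194.4182199 ]
 [432.09798205 232.27617722]]
```

View pics/wrist1.png

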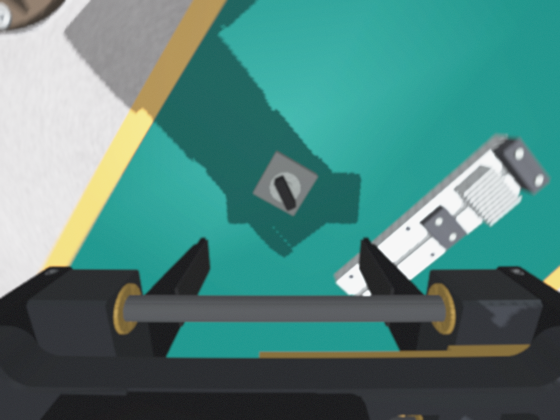

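Wrist: stand at (286,184), stud bar from (279,178) to (291,208), rail running (345,285)→(520,150), partly behind a finger.

Run:
```python
from h import *
for n in("wrist1","top0"):
    o,s=pickle.load(open(n+".pkl","rb"));im=s["img"][:,:,::-1]
    x0,y0,w,h=(240,140,90,90) if n[0]=="w" else (272,236,46,46)
    c=im[y0:y0+h,x0:x0+w].astype(int);g=c.max(2);print(n)
    sat=c.max(2)-c.min(2)
    for nm,m in(("bar",(g<75)&(sat<25)),("stand",(sat<25))):
        m=m.astype(np.uint8);k,l,st,ce=cv2.connectedComponentsWithStats(m)
        i=1+np.argmax(st[1:,4]);cn=max(cv2.findContours((l==i).astype(np.uint8),cv2.RETR_EXTERNAL,cv2.CHAIN_APPROX_NONE)[0],key=len)
        r=cv2.minAreaRect(cn);b=cv2.boxPoints(r)+[x0,y0]
        z=.0723 if nm=="bar" else .02
        P=onz(o,s,b,z);print(nm,st[i],(ce[i]+[x0,y0]).round(1),"ctr",onz(o,s,[ce[i]+[x0,y0]],z).round(4)[0],"boxctr",P.mean(0).round(4))
        e=[P[1]-P[0],P[2]-P[1]]
        print([ (round(np.linalg.norm(v),4),round(np.degrees(np.arctan2(v[1],v[0])),1)) for v in e])
    cv2.imwrite(f"pics/{n}z.png",cv2.resize(im[y0:y0+h,x0:x0+w],(540,540),interpolation=cv2.INTER_CUBIC))
```

```text
wrist1
bar [ 35  37  20  33 338] [284.8 192.8] ctr [ 0.4467 -0.0396  0.0723] boxctr [ 0.4468 -0.0396  0.0723]
[(np.float64(0.0114), np.float64(63.0)), (np.float64(0.0372), np.float64(-27.6))]
stand [  13   12   64   63 2312] [284.8 183.2] ctr [ 0.4473 -0.0401  0.02  ] boxctr [ 0.4483 -0.0408  0.02  ]
[(np.float64(0.0617), np.float64(97.2)), (np.float64(0.0604), np.float64(8.0))]
top0
bar [19 29  1  1  1] [291. 265.] ctr [ 0.434  -0.0317  0.0723] boxctr [ 0.434  -0.0317  0.0723]
[(np.float64(0.0), np.float64(0.0)), (np.float64(0.0), np.float64(0.0))]
stand [  9   9  29  29 688] [294.8 259.2] ctr [ 0.4481 -0.0408  0.02  ] boxctr [ 0.4483 -0.0409  0.02  ]
[(np.float64(0.0592), np.float64(-83.0)), (np.float64(0.058), np.float64(-173.5))]
```

View pics/wrist1z.png

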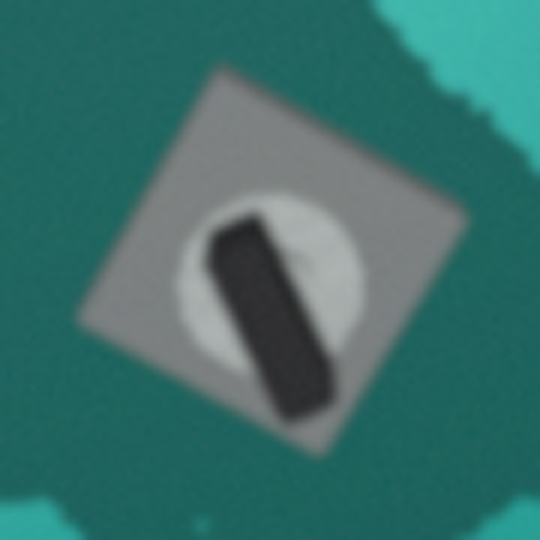

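View pics/top0z.png

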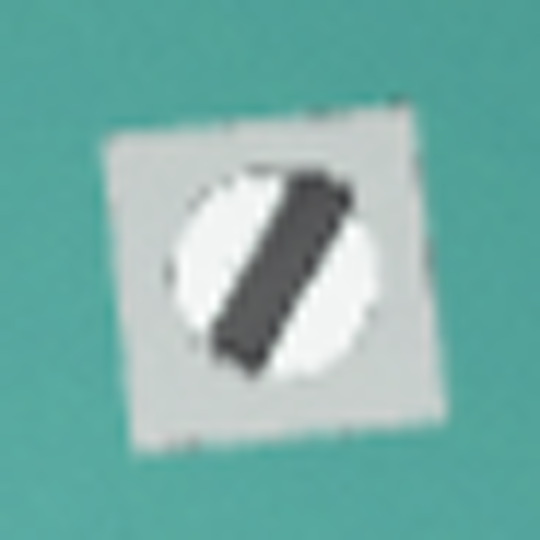

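{"api": "servo_tool", "payload": {"increments": [[0,0,0,0,0,-0.046,1],[0,0,0,0,0,-0.046,1],[0,0,0,0,0,-0.046,1],[0.004,-0.009,0.07,0,0,0,1],[0,0,0.08,0,0,0,1],[0,0,0.08,0,0,0,1],[0,0,0.08,0,0,0,1],[0,0,0.06,0,0,0,1],[0,0,0.034,0,0,0,1],[0,0,0,0,0,0,1]]}}

```text
t: 3.95
ee_pos: [0.4466, -0.0396, 0.0666]
orientation: [-0.0, 0.857, 0.515, -0.001]
force: [0.2, 0.1, 0.8]
width: 0.095
```

Run:
```python
from h import *
o,s=snap("wrist","2");print(o["ee_pos"],o["orientation"],o["force"])
print(proj(o,s,[[.4468,-.0396,.072],[.4468,-.0396,.0453]]))
```

```text
[ 0.44660247 -0.0396101   0.06657287] [-4.51639250e-04  8.57223513e-01  5.14944046e-01 -5.23717829e-04] [0.19941326 0.07082404 0.78533016]
[[285.2161261  270.0247833 ]
 [285.06176249 250.0079623 ]]
```

View pics/wrist2.png

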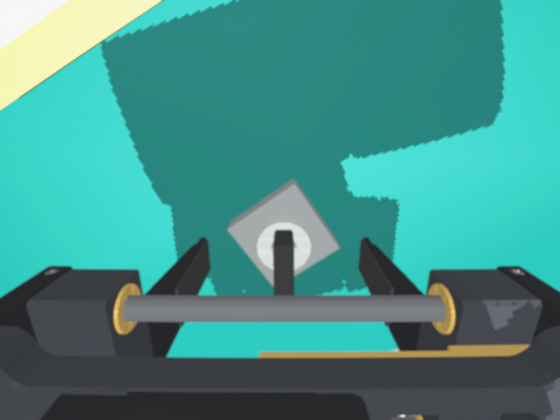

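Bar stands vertical at column 284, between the fingers (205 / 363) and aligned. Lower 5.6 mm and grip.

{"api": "servo_tool", "payload": {"increments": [[0,0,0.014,0,0,0,1],[0,0,0,0,0,0,-1],[0,0,0,0,0,0,-1],[0,0,0,0,0,0,-1],[0,0,0,0,0,0,-1],[0,0,0,0,0,0,-1],[0,0,0,0,0,0,-1],[0,0,0,0,0,0,-1],[0,0,0,0,0,0,-1],[0,0,0,0,0,0,-1]], "force": 45}}

```text
t: 5.25
ee_pos: [0.4468, -0.0397, 0.0614]
orientation: [0.0, 0.857, 0.515, -0.0]
force: [0.1, -0.0, -1.9]
width: 0.0119
```

{"api": "servo_tool", "payload": {"increments": [[0,0,-0.02,0,0,0,-1],[0,0,-0.06,0,0,0,-1],[0,0,-0.1,0,0,0,-1],[0,0,-0.1,0,0,0.05,-1],[0,0,0,0,0,0.055,-1],[0,0,0,0,0,0.055,-1],[0,0,0,0,0,0.055,-1],[0,0,0,0,0,0.055,-1],[0,0,0,0,0,0.055,-1],[0,0,0,0,0,0.055,-1]]}}

```text
t: 6.5
ee_pos: [0.4466, -0.0396, 0.1738]
orientation: [0.0, 0.998, -0.058, -0.0]
force: [0.6, -0.5, -1.9]
width: 0.0118
```

Run:
```python
from h import *
o,s=snap("wrist","3");print(o["ee_pos"],o["orientation"],o["force"],o["width"])
o,s=snap("top","3")
im=s["img"][:,:,::-1];cv2.imwrite("pics/top3z.png",cv2.resize(im[135:215,190:340],(800,427),interpolation=cv2.INTER_CUBIC))
```

```text
[ 0.4465726  -0.03958149  0.17382066] [ 4.47499451e-05  9.98308144e-01 -5.81450533e-02 -7.05180155e-06] [ 0.5788364  -0.51705095 -1.93862089] 0.011797204414944707
```

View pics/wrist3.png

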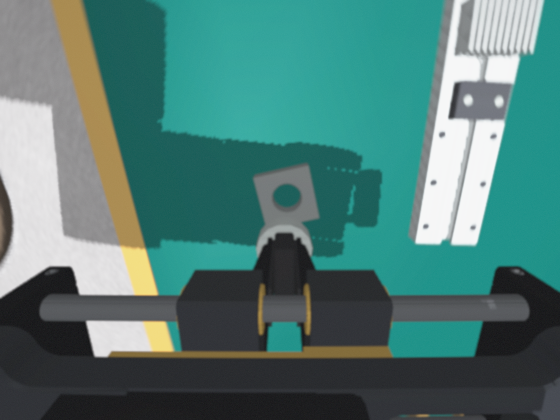

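View pics/top3z.png

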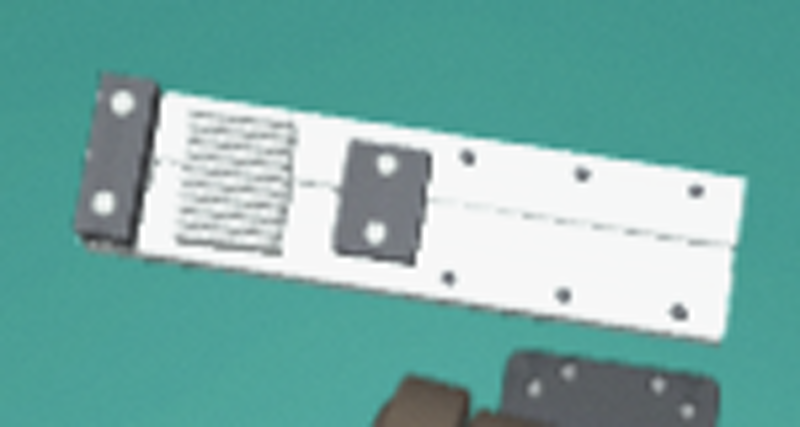

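Wrist: stud held (11.8 mm), stand hole empty at (287,196), rail at right (416..477 at row 240), jaw (480,100). Measure rail edges on subpixel profile.

Run:
```python
from h import *
o,s=pickle.load(open("wrist3.pkl","rb"));im=s["img"]
for v in(150,200,225): print(v,im[v,405:500].mean(1).astype(int).tolist() , )
g=cv2.cvtColor(im,cv2.COLOR_RGB2GRAY).astype(float)
cv2.imwrite("pics/w3z.png",cv2.resize(im[50:260,390:560,::-1],None,fx=2.8,fy=2.8,interpolation=cv2.INTER_CUBIC))
```

```text
150 [116, 116, 114, 114, 115, 113, 113, 114, 114, 112, 113, 114, 114, 112, 114, 117, 123, 129, 132, 130, 129, 126, 126, 126, 137, 177, 231, 246, 246, 246, 246, 246, 246, 246, 246, 246, 246, 246, 246, 246, 246, 246, 246, 246, 246, 246, 246, 246, 246, 246, 246, 246, 246, 246, 246, 246, 247, 245, 230, 203, 190, 185, 175, 156, 157, 203, 240, 246, 246, 246, 246, 246, 246, 246, 246, 246, 246, 246, 246, 246, 246, 246, 246, 246, 246, 246, 245, 245, 246, 246, 246, 246, 242, 208, 142]
200 [112, 113, 111, 112, 112, 112, 112, 113, 122, 128, 130, 130, 128, 129, 129, 130, 149, 200, 241, 246, 246, 246, 246, 246, 246, 246, 246, 246, 246, 246, 246, 246, 246, 246, 246, 246, 246, 245, 245, 246, 246, 246, 246, 246, 246, 246, 246, 245, 236, 211, 190, 187, 175, 152, 154, 214, 245, 247, 246, 246, 246, 246, 246, 246, 246, 246, 246, 246, 246, 246, 246, 246, 246, 246, 245, 245, 245, 246, 246, 247, 246, 225, 163, 118, 107, 105, 107, 106, 106, 105, 107, 106, 105, 106, 105]
225 [112, 112, 110, 114, 123, 130, 132, 132, 129, 127, 128, 131, 155, 215, 244, 246, 246, 238, 192, 143, 132, 133, 148, 193, 234, 245, 246, 246, 246, 246, 246, 245, 245, 245, 246, 246, 246, 246, 246, 246, 246, 246, 243, 228, 204, 191, 185, 170, 151, 172, 227, 246, 246, 246, 246, 246, 246, 246, 246, 246, 246, 246, 246, 246, 245, 236, 217, 196, 190, 191, 208, 232, 244, 246, 246, 232, 172, 121, 107, 106, 105, 106, 107, 106, 106, 106, 105, 108, 106, 107, 106, 105, 107, 106, 105]
```

View pics/w3z.png

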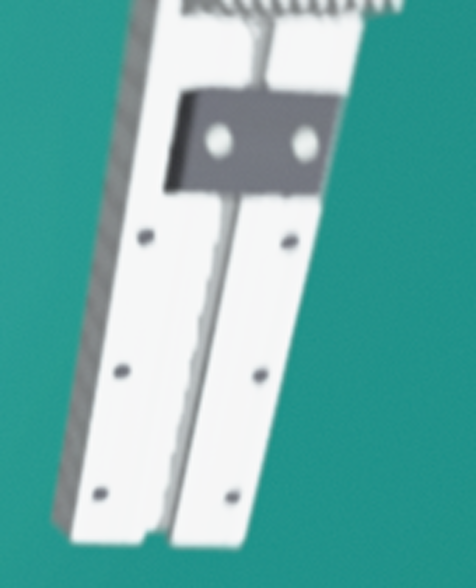

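```bash
cat > rail.py <<'E'
from h import *
def run(tag,rows):
    o,s=pickle.load(open(tag+".pkl","rb"));g=s["img"].mean(2)
    L,Rr,SL,SR=[],[],[],[]
    for v in rows:
        r=g[v]
        up=[u+(186-r[u])/(r[u+1]-r[u]) for u in range(395,540) if r[u]<186<=r[u+1]]
        dn=[u+(176-r[u])/(r[u+1]-r[u]) for u in range(395,540) if r[u]>=176>r[u+1]]
        L.append((up[0],v));Rr.append((dn[-1],v))
        m=(up[0]+dn[-1])/2
        a=[u+(217-r[u])/(r[u+1]-r[u]) for u in range(int(m)-12,int(m)+12) if r[u]>=217>r[u+1]]
        b=[u+(200-r[u])/(r[u+1]-r[u]) for u in range(int(m)-12,int(m)+14) if r[u]<200<=r[u+1]]
        if a and b: SL.append((a[0],v));SR.append((b[-1],v))
    out={}
    for n,p in(("L",L),("R",Rr),("SL",SL),("SR",SR)):
        P=onz(o,s,p,.022)[:,:2];v=cv2.fitLine(P.astype(np.float32),cv2.DIST_HUBER,0,1e-4,1e-4).ravel()
        if v[1]<0:v[:2]*=-1
        n_=np.array([-v[1],v[0]]);res=(P-v[2:])@n_
        out[n]=v;print(n,"ang %.2f"%np.degrees(np.arctan2(v[1],v[0])),"x at y=-.05: %.4f"%(v[2]+(-.05-v[3])*v[0]/v[1]),"res %.4f"%res.std())
    return o,s,out
E
python3 - <<'E'
from rail import *
o,s,q=run("wrist3",range(130,232))
# end edge
g=s["img"].mean(2)
E=[]
for u in list(range(422,436))+list(range(456,472)):
    c=g[:,u];d=[v+(176-c[v])/(c[v+1]-c[v]) for v in range(225,260) if c[v]>=176>c[v+1]]
    if d:E.append((u,d[-1]))
P=onz(o,s,E,.022);print("end",P[[0,-1]].round(4),P.mean(0).round(4))
# jaw back edge top (z .036): dark->light transitions
J=[]
for u in range(462,500,4):
    c=g[:,u];d=[v+(150-c[v])/(c[v+1]-c[v]) for v in range(90,135) if c[v]<150<=c[v+1]]
    if d:J.append((u,d[-1]))
print(J);print(onz(o,s,J,.022).round(4)[[0,-1]])
E
```

```text
L ang 81.82 x at y=-.05: 0.5961 res 0.0001
R ang 81.75 x at y=-.05: 0.6691 res 0.0001
SL ang 81.64 x at y=-.05: 0.6318 res 0.0004
SR ang 81.79 x at y=-.05: 0.6385 res 0.0001
end [[ 0.5959 -0.113   0.022 ]
 [ 0.6526 -0.1214  0.022 ]] [ 0.6249 -0.1173  0.022 ]
[(462, np.float64(117.36363636363636)), (466, np.float64(117.56666666666666)), (470, np.float64(119.51219512195122)), (474, np.float64(123.0)), (478, np.float64(118.49450549450549)), (482, np.float64(118.43434343434343)), (486, np.float64(118.12)), (490, np.float64(118.58571428571429)), (494, np.float64(118.72619047619048)), (498, np.float64(118.56989247311827))]
[[0.6338 0.0221 0.022 ]
 [0.6708 0.0169 0.022 ]]
```

{"api": "servo_tool", "payload": {"increments": [[0,0,0,0,0,0.0086,-1],[0.09,-0.014,0,0,0,0,-1],[0.09,-0.014,0,0,0,0,-1],[0.09,-0.014,0,0,0,0,-1],[0.09,-0.014,0,0,0,0,-1],[0.09,-0.015,0,0,0,0,-1],[0.014,0,0.05,0,0,0,-1],[0,0,0.1,0,0,0,-1],[0,0,0,0,0,0,-1],[0,0,0,0,0,0,-1]]}}

```text
t: 7.85
ee_pos: [0.6345, -0.0371, 0.1143]
orientation: [0.0, 0.998, -0.069, 0.0]
force: [-0.3, 0.3, -1.4]
width: 0.0119
```

Run:
```python
from h import *
o,s=snap("wrist","4");print(o["ee_pos"],o["orientation"],o["force"],o["width"])
p=o["ee_pos"]
print(proj(o,s,[p,p-[0,0,.09],p-[0,0,.02]]))
o,s=snap("side","4")
```

```text
[ 0.6345294  -0.03710915  0.11428635] [ 5.20438240e-05  9.97645934e-01 -6.85751426e-02  1.93382579e-04] [-0.31521126  0.33638005 -1.40464882] 0.011932125047656252
[[285.94172923 263.34216453]
 [285.16721609 214.83266644]
 [285.71052073 248.85276973]]
```

View pics/wrist4.png

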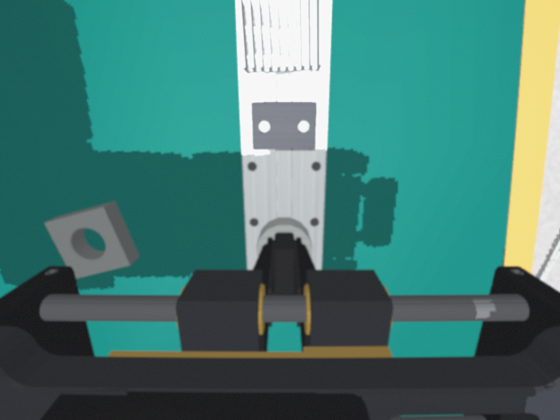

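View pics/side4.png

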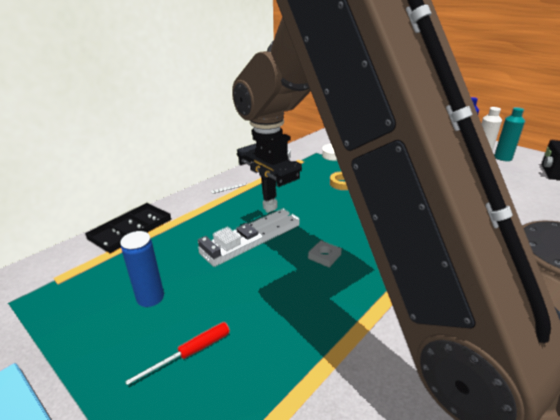

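Run:
```python
from h import *
o,s=pickle.load(open("wrist4.pkl","rb"));im=s["img"]
for v in(160,180,200): print(v,im[v,236:336].mean(1).astype(int).tolist())
cv2.imwrite("pics/w4z.png",cv2.resize(im[90:260,225:345,::-1],None,fx=3.5,fy=3.5,interpolation=cv2.INTER_CUBIC))
```

```text
160 [74, 73, 73, 70, 78, 108, 157, 191, 200, 199, 198, 200, 198, 195, 194, 195, 197, 198, 198, 198, 201, 201, 201, 202, 201, 200, 202, 205, 204, 202, 200, 198, 197, 196, 198, 199, 198, 199, 200, 199, 202, 203, 204, 200, 200, 200, 201, 200, 201, 201, 201, 203, 204, 204, 199, 193, 193, 198, 200, 199, 200, 199, 198, 198, 201, 204, 204, 202, 200, 201, 200, 201, 200, 200, 201, 202, 202, 202, 198, 194, 190, 190, 192, 194, 199, 199, 198, 198, 190, 165, 124, 88, 75, 72, 73, 74, 72, 73, 74, 75]
180 [72, 73, 71, 72, 71, 83, 116, 162, 190, 198, 198, 198, 196, 196, 197, 198, 202, 202, 202, 199, 198, 198, 199, 199, 199, 199, 199, 201, 202, 202, 200, 196, 195, 193, 196, 197, 199, 197, 197, 198, 201, 203, 202, 200, 197, 198, 198, 198, 199, 199, 198, 200, 202, 201, 199, 197, 196, 198, 199, 197, 199, 199, 197, 198, 199, 202, 202, 199, 198, 198, 199, 198, 199, 200, 198, 200, 203, 202, 201, 197, 194, 194, 194, 196, 197, 198, 197, 194, 176, 138, 97, 76, 72, 73, 73, 73, 73, 75, 72, 73]
200 [73, 73, 73, 71, 70, 73, 83, 118, 162, 189, 196, 196, 196, 197, 196, 196, 197, 200, 200, 198, 197, 196, 197, 197, 197, 196, 196, 197, 200, 200, 199, 194, 192, 191, 192, 194, 196, 198, 195, 195, 195, 197, 198, 197, 196, 196, 197, 196, 197, 195, 198, 198, 200, 199, 196, 192, 193, 195, 195, 196, 196, 195, 194, 196, 199, 201, 199, 196, 195, 195, 195, 196, 196, 196, 197, 198, 199, 200, 196, 194, 191, 191, 193, 195, 197, 197, 195, 184, 149, 106, 77, 74, 73, 72, 73, 73, 73, 74, 73, 74]
```

View pics/w4z.png

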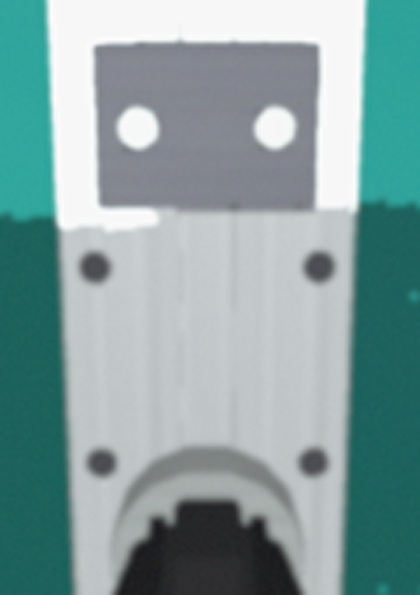

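Run:
```python
from h import *
o,s=pickle.load(open("wrist4.pkl","rb"));g=s["img"].mean(2)
Rm=R.from_quat(np.roll(o["orientation"],-1)).as_matrix();ee=o["ee_pos"]
def tool(P): return (np.asarray(P)-ee)@Rm
L=[];Q=[]
for v in range(160,235):
    r=g[v]
    L.append(([u+(135-r[u])/(r[u+1]-r[u]) for u in range(232,262) if r[u]<135<=r[u+1]][0],v))
    Q.append(([u+(135-r[u])/(r[u+1]-r[u]) for u in range(310,340) if r[u]>=135>r[u+1]][-1],v))
for n,p in(("L",L),("R",Q)):
    P=onz(o,s,p,.022);v=cv2.fitLine(P[:,:2].astype(np.float32),cv2.DIST_HUBER,0,1e-4,1e-4).ravel();v*=1 if v[1]>0 else 1
    T=tool(P);f=np.polyfit(T[:,1],T[:,0],1);print(n,"ang",np.degrees(np.arctan2(v[1],v[0]))%180,"tool x at tcp y: %.4f slope %.4f"%(f[1],f[0]))
# holes
sub=(g[150:240,236:336]<120).astype(np.uint8)
k,l,st,c=cv2.connectedComponentsWithStats(sub)
for i in range(1,k):
    if 20<st[i,4]<150:
        uv=c[i]+[236,150];print("hole",uv.round(1),st[i,4],tool(onz(o,s,[uv],.022))[0].round(4))
# jaw back: rows
J=[]
for u in list(range(255,265))+list(range(300,314)):
    c=g[:,u];d=np.diff(c[135:160]);v=135+np.argmax(d);J.append((u,v+.5))
print("jaw back at top z.036",tool(onz(o,s,J,.036))[:,1].mean(),"z.022",tool(onz(o,s,J,.022))[:,1].mean())
q=o["orientation"];print("yaw",2*np.degrees(np.arctan2(q[2],q[1])))
```

```text
L ang 82.326965 tool x at tcp y: -0.0367 slope 0.0033
R ang 82.30252 tool x at tcp y: 0.0343 slope 0.0026
hole [251.5 166. ] 46 [-0.0286 -0.0429  0.0923]
hole [315.7 165.7] 47 [ 0.0258 -0.0431  0.0923]
hole [253.6 221.8] 41 [-0.0283  0.0074  0.0923]
hole [314.  221.7] 40 [0.0258 0.0072 0.0923]
jaw back at top z.036 -0.058437928494842584 z.022 -0.05697112689733197
yaw -7.864304605141247
```

Run:
```python
from h import *
o,s=pickle.load(open("wrist4.pkl","rb"));g=s["img"].mean(2)
for v in(222,225,228,232,238,244,247): print(v,g[v,250:320].astype(int).tolist())
ee=o["ee_pos"]
print(proj(o,s,[ee-[0,0,.0521-.0267],ee-[0,0,.0521-.063],ee-[0,0,.0521-.0107]]))
```

```text
222 [116, 86, 79, 80, 79, 77, 82, 110, 155, 185, 195, 194, 195, 194, 196, 194, 186, 169, 150, 137, 131, 127, 127, 128, 128, 128, 129, 129, 130, 130, 130, 129, 129, 129, 130, 130, 131, 130, 131, 129, 128, 130, 129, 130, 128, 128, 127, 129, 136, 143, 157, 175, 187, 193, 193, 194, 194, 195, 191, 174, 139, 100, 79, 78, 78, 78, 79, 96, 133, 171]
225 [174, 150, 128, 113, 110, 120, 140, 164, 181, 191, 194, 194, 192, 184, 169, 151, 135, 127, 125, 127, 127, 127, 128, 131, 133, 140, 146, 150, 153, 154, 155, 155, 156, 155, 155, 155, 156, 155, 155, 156, 153, 150, 145, 138, 131, 130, 128, 126, 125, 125, 127, 130, 143, 161, 179, 190, 192, 194, 194, 191, 178, 155, 131, 115, 113, 121, 136, 157, 178, 192]
228 [196, 195, 194, 195, 199, 198, 196, 194, 195, 194, 190, 178, 157, 135, 125, 125, 128, 133, 141, 148, 154, 161, 165, 166, 170, 170, 171, 169, 171, 169, 171, 170, 171, 170, 170, 171, 171, 171, 170, 171, 171, 171, 169, 170, 168, 165, 163, 158, 152, 144, 138, 130, 126, 125, 129, 141, 162, 180, 191, 194, 195, 196, 196, 193, 190, 187, 189, 191, 194, 197]
232 [196, 194, 194, 194, 198, 198, 195, 194, 19
[... 653 characters left out ...]
4, 195, 196, 192, 180, 168, 166, 169, 172, 170, 163, 148, 126, 102, 81, 56, 36, 31, 28, 31, 35, 40, 36, 35, 39, 39, 39, 38, 40, 37, 41, 39, 40, 39, 40, 39, 40, 38, 39, 41, 38, 39, 38, 40, 36, 33, 31, 28, 35, 55, 83, 108, 130, 151, 165, 170, 171, 168, 164, 169, 181, 189, 187, 187, 189, 192, 195, 196]
247 [195, 195, 194, 194, 195, 189, 178, 169, 168, 168, 163, 140, 101, 60, 37, 28, 29, 30, 30, 32, 29, 33, 36, 39, 37, 38, 37, 37, 40, 38, 39, 40, 37, 40, 39, 40, 39, 42, 39, 40, 38, 41, 39, 37, 40, 37, 37, 31, 29, 27, 30, 30, 29, 27, 40, 75, 119, 151, 166, 169, 169, 172, 181, 187, 189, 188, 190, 195, 196, 196]
[[285.65566367 245.41602126]
 [286.09019673 272.65008258]
 [285.50856299 236.20224774]]
```

{"api": "servo_tool", "payload": {"increments": [[0,0,0.04,0,0,0,-1],[0,0,0.04,0,0,0,-1],[0,0,0.007,0,0,0,-1],[0,0,0.004,0,0,0,-1],[0,0,0.004,0,0,0,-1],[0,0,0.004,0,0,0,-1],[0,0,0.004,0,0,0,-1],[0,0,0.003,0,0,0,-1],[0,0,0.002,0,0,0,-1],[0,0,0,0,0,0,-1]]}}

```text
t: 9.2
ee_pos: [0.6345, -0.037, 0.0702]
orientation: [0.0, 0.998, -0.069, -0.0]
force: [-0.1, -0.4, -1.4]
width: 0.0118
```

{"api": "servo_tool", "payload": {"increments": [[0,0,0.004,0,0,0,-1],[0,0,0.004,0,0,0,-1],[0,0,0.004,0,0,0,-1],[0,0,0.003,0,0,0,-1],[0,0,0.001,0,0,0,-1],[0,0,0.001,0,0,0,-1],[0,0,0,0,0,0,-1],[0,0,0,0,0,0,-1],[0,0,0,0,0,0,-1],[0,0,0,0,0,0,-1]]}}

```text
t: 10.45
ee_pos: [0.6346, -0.037, 0.0634]
orientation: [0.0, 0.998, -0.069, 0.0]
force: [0.1, 0.3, -1.6]
width: 0.0113
```

Run:
```python
from h import *
o,s=snap("wrist","5");print(o["ee_pos"],o["force"],o["wrist_torque"])
```

```text
[ 0.63455532 -0.0370128   0.06344164] [ 0.11321471  0.25093963 -1.6078486 ] [ 0.00290179 -0.10668868 -0.01013181]
```

View pics/wrist5.png

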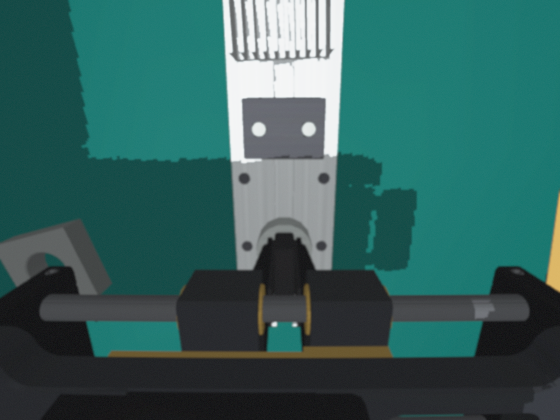

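Stud is in the slot. Press down gently until the force rises.

{"api": "servo_tool", "payload": {"increments": [[0,0,0.001,0,0,0,-1],[0,0,0,0,0,0,-1],[0,0,0.001,0,0,0,-1],[0,0,0,0,0,0,-1],[0,0,0,0,0,0,-1],[0,0,0,0,0,0,-1],[0,0,0,0,0,0,-1],[0,0,0,0,0,0,-1],[0,0,0,0,0,0,-1],[0,0,0,0,0,0,-1]]}}

```text
t: 11.75
ee_pos: [0.6346, -0.037, 0.0634]
orientation: [0.0, 0.998, -0.069, 0.0]
force: [-3.7, 1.1, 8.9]
width: 0.0117
```

{"api": "servo_tool", "payload": {"increments": [[0,0,-0.001,0,0,0,-1],[0,-0.01,0,0,0,0,-1],[0,-0.02,0,0,0,0,-1],[0,-0.02,0,0,0,0,-1],[0,-0.02,0,0,0,0,-1],[0,-0.01,0,0,0,0,-1],[0,-0.01,0,0,0,0,-1],[0,-0.01,0,0,0,0,-1],[0,-0.01,0,0,0,0,-1],[0,0,0,0,0,0,-1]]}}

```text
t: 13.0
ee_pos: [0.6412, 0.0066, 0.0634]
orientation: [0.0, 0.998, -0.069, 0.001]
force: [0.0, -1.7, 5.6]
width: 0.0117
```

{"api": "servo_tool", "payload": {"increments": [[0,-0.005,0,0,0,0,-1],[0,-0.005,0,0,0,0,-1],[0,-0.005,0,0,0,0,-1],[0,-0.005,0,0,0,0,-1],[0,-0.005,0,0,0,0,-1],[0,-0.005,0,0,0,0,-1],[0,0,0,0,0,0,-1],[0,0,0,0,0,0,-1],[0,0,0,0,0,0,-1],[0,0,0,0,0,0,-1]]}}

```text
t: 14.25
ee_pos: [0.6427, 0.018, 0.0634]
orientation: [0.0, 0.998, -0.069, 0.001]
force: [-0.1, -4.4, 5.8]
width: 0.0112
```

Run:
```python
from h import *
o,s=snap("wrist","6");print(o["ee_pos"],o["force"],o["wrist_torque"])
o,s=snap("top","6");im=s["img"][:,:,::-1];cv2.imwrite("pics/top6z.png",cv2.resize(im[135:215,190:340],(800,427),interpolation=cv2.INTER_CUBIC))
```

```text
[0.64273856 0.01804574 0.06341294] [-0.09873262 -4.35254029  5.83567219] [-0.89222269  0.07251301  0.03547069]
```

View pics/wrist6.png

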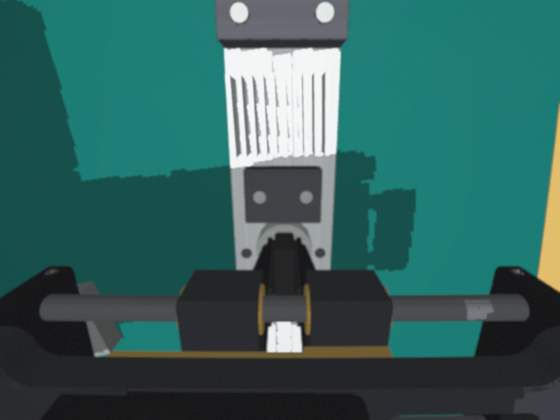

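View pics/top6z.png

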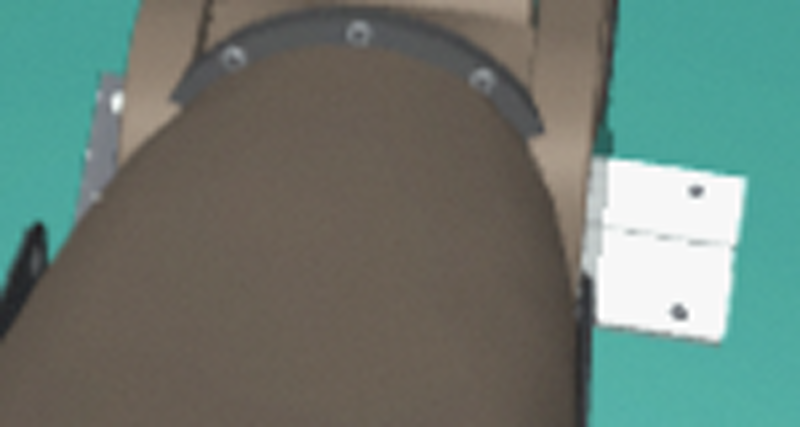

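Run:
```python
from h import *
o,s=pickle.load(open("wrist6.pkl","rb"));im=s["img"]
Rm=R.from_quat(np.roll(o["orientation"],-1)).as_matrix();ee=o["ee_pos"]
for n,uv,z in(("jawback",(283,222),.036),("jawfront",(283,168),.036),("hs rear top",(283,155),.048),("hs front top",(283,50),.048),("end top",(283,40),.044),("end bottom",(283,46),.022)):
    print(n,((onz(o,s,[uv],z)[0]-ee)@Rm).round(4))
cv2.imwrite("pics/w6z.png",cv2.resize(im[20:240,210:360,::-1],None,fx=2.7,fy=2.7,interpolation=cv2.INTER_CUBIC))
```

```text
jawback [-0.0018 -0.016   0.0274]
jawfront [-0.0018 -0.0521  0.0274]
hs rear top [-0.0017 -0.0617  0.0154]
hs front top [-0.0017 -0.1168  0.0153]
end top [-0.0017 -0.1225  0.0193]
end bottom [-0.0017 -0.1241  0.0413]
```

View pics/w6z.png

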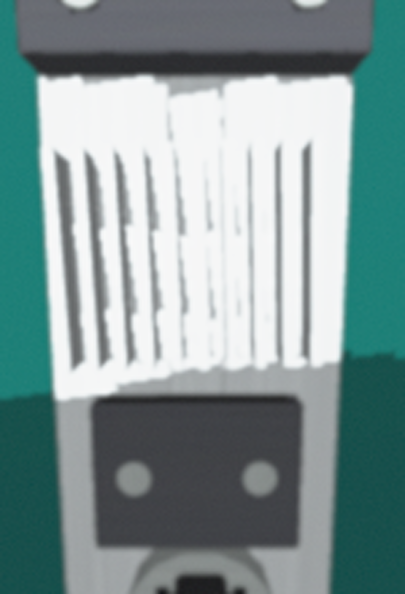

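{"api": "servo_tool", "payload": {"increments": [[0,-0.004,0,0,0,0,-1],[0,-0.004,0,0,0,0,-1],[0,-0.004,0,0,0,0,-1],[0,-0.003,0,0,0,0,-1],[0,-0.003,0,0,0,0,-1],[0,-0.003,0,0,0,0,-1],[0,-0.002,0,0,0,0,-1],[0,-0.002,0,0,0,0,-1],[0,0,0,0,0,0,-1],[0,0,0,0,0,0,-1]]}}

```text
t: 15.6
ee_pos: [0.6441, 0.0277, 0.0634]
orientation: [0.001, 0.998, -0.069, 0.001]
force: [-0.8, -6.3, 6.0]
width: 0.0119
```

Run:
```python
from h import *
o,s=snap("wrist","7");print(o["ee_pos"],o["force"],o["wrist_torque"]);im=s["img"]
cv2.imwrite("pics/w7z.png",cv2.resize(im[0:240,200:370,::-1],None,fx=2.5,fy=2.5,interpolation=cv2.INTER_CUBIC))
```

```text
[0.6440671  0.02774432 0.06343235] [-0.82069623 -6.27856739  5.96228631] [-1.17929626  0.14933075 -0.00989652]
```

View pics/w7z.png

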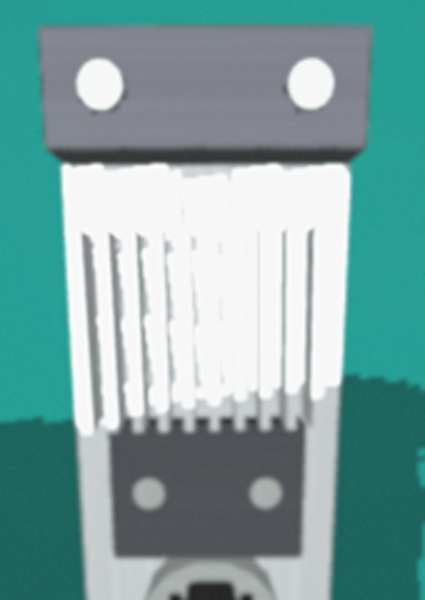

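Run:
```python
from h import *
o,s=pickle.load(open("wrist7.pkl","rb"));im=s["img"]
Rm=R.from_quat(np.roll(o["orientation"],-1)).as_matrix();ee=o["ee_pos"]
for u in(240,283): print(im[52:76,u].mean(1).astype(int))
for n,uv,z in(("jawback",(283,222),.036),("jawfront",(283,169),.036),("hs front top",(240,66),.048),("end top",(240,60),.044),("end bottom",(240,64.5),.022)):
    print(n,((onz(o,s,[uv],z)[0]-ee)@Rm).round(4))
```

```text
[137 138 137 136 135 132 121 100  77  59  55  55  78 164 241 249 248 247
 247 247 247 247 247 247]
[138 137 137 136 134 129 115  92  71  59  57  56  69 115 173 202 209 213
 237 248 248 247 247 247]
jawback [-0.0018 -0.016   0.0274]
jawfront [-0.0018 -0.0514  0.0274]
hs front top [-0.0247 -0.1091  0.0153]
end top [-0.0251 -0.1127  0.0193]
end bottom [-0.0282 -0.1138  0.0413]
```

{"api": "servo_tool", "payload": {"increments": [[0,-0.002,0,0,0,0,-1],[0,-0.002,0,0,0,0,-1],[0,-0.002,0,0,0,0,-1],[0,-0.002,0,0,0,0,-1],[0,-0.002,0,0,0,0,-1],[0,-0.002,0,0,0,0,-1],[0,0,0,0,0,0,-1],[0,0,0,0,0,0,-1],[0,0,0,0,0,0,-1],[0,0,0,0,0,0,-1]]}}

```text
t: 16.9
ee_pos: [0.6447, 0.0325, 0.0634]
orientation: [0.001, 0.998, -0.069, 0.001]
force: [-0.8, -6.5, 5.1]
width: 0.0122
```

{"api": "servo_tool", "payload": {"increments": [[0,-0.001,0,0,0,0,-1],[0,-0.001,0,0,0,0,-1],[0,-0.001,0,0,0,0,-1],[0,-0.001,0,0,0,0,-1],[0,0,0,0,0,0,-1],[0,0,0,0,0,0,-1],[0,0,0,0,0,0,-1],[0,0,0,0,0,0,-1],[0,0,0,0,0,0,-1],[0,0,0,0,0,0,-1]]}}

```text
t: 18.15
ee_pos: [0.6449, 0.034, 0.0635]
orientation: [0.001, 0.998, -0.069, 0.001]
force: [-2.1, -6.1, 6.6]
width: 0.0117
```

{"api": "servo_tool", "payload": {"increments": [[0,-0.001,0,0,0,0,-1],[0,-0.001,0,0,0,0,-1],[0,0,0,0,0,0,-1],[0,0,0,0,0,0,-1],[0,0,0,0,0,0,-1],[0,0,0,0,0,0,-1],[0,0,0,0,0,0,-1],[0,0,0,0,0,0,-1],[0,0,0,0,0,0,-1],[0,0,0,0,0,0,-1]]}}

```text
t: 19.4
ee_pos: [0.645, 0.0348, 0.0634]
orientation: [0.001, 0.998, -0.069, 0.001]
force: [-2.1, -6.2, 6.3]
width: 0.0117
```

Still sliding free at rail x ≈ 13.5; look before continuing.

Run:
```python
from h import *
o,s=snap("wrist","8");print(o["ee_pos"],o["force"],o["wrist_torque"]);im=s["img"]
cv2.imwrite("pics/w8z.png",cv2.resize(im[0:240,200:370,::-1],None,fx=2.5,fy=2.5,interpolation=cv2.INTER_CUBIC))
o,s=snap("side","8");im=s["img"]
cv2.imwrite("pics/s8z.png",cv2.resize(im[200:270,190:310,::-1],None,fx=6,fy=6,interpolation=cv2.INTER_CUBIC))
```

```text
[0.64500168 0.03477438 0.06342051] [-2.09266772 -6.17245236  6.33734551] [-1.32037837  0.16043303  0.01639029]
```

View pics/w8z.png

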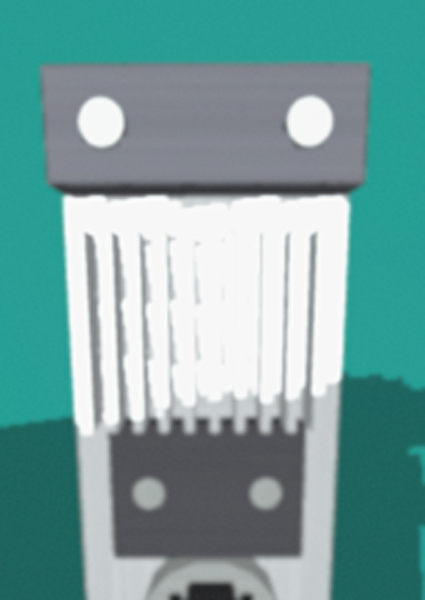

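View pics/s8z.png

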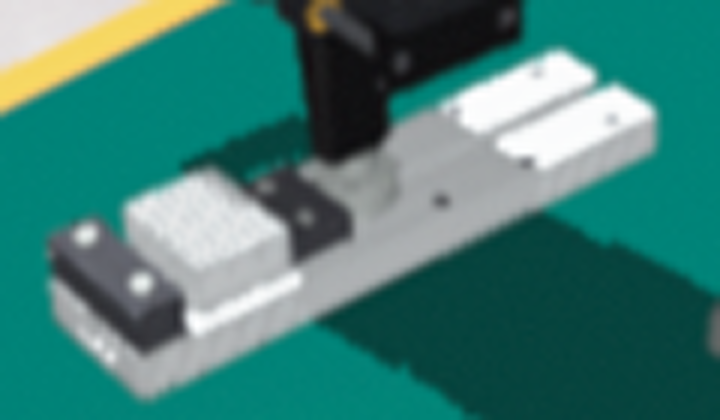

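Side view shows the heat sink still a few mm short of the end jaw. Continue in small steps.

{"api": "servo_tool", "payload": {"increments": [[0,-0.001,0,0,0,0,-1],[0,-0.001,0,0,0,0,-1],[0,-0.001,0,0,0,0,-1],[0,0,0,0,0,0,-1],[0,0,0,0,0,0,-1],[0,0,0,0,0,0,-1],[0,0,0,0,0,0,-1],[0,0,0,0,0,0,-1],[0,0,0,0,0,0,-1],[0,0,0,0,0,0,-1]]}}

```text
t: 20.75
ee_pos: [0.6452, 0.036, 0.0634]
orientation: [0.001, 0.998, -0.069, 0.001]
force: [-0.9, -6.2, 5.7]
width: 0.0115
```

{"api": "servo_tool", "payload": {"increments": [[0,-0.001,0,0,0,0,-1],[0,-0.001,0,0,0,0,-1],[0,0,0,0,0,0,-1],[0,0,0,0,0,0,-1],[0,0,0,0,0,0,-1],[0,0,0,0,0,0,-1],[0,0,0,0,0,0,-1],[0,0,0,0,0,0,-1],[0,0,0,0,0,0,-1],[0,0,0,0,0,0,-1]]}}

```text
t: 22.0
ee_pos: [0.6453, 0.0368, 0.0634]
orientation: [0.001, 0.998, -0.069, 0.001]
force: [-0.4, -5.4, 7.5]
width: 0.0118
```

{"api": "servo_tool", "payload": {"increments": [[0,-0.001,0,0,0,0,-1],[0,-0.001,0,0,0,0,-1],[0,-0.001,0,0,0,0,-1],[0,0,0,0,0,0,-1],[0,0,0,0,0,0,-1],[0,0,0,0,0,0,-1],[0,0,0,0,0,0,-1],[0,0,0,0,0,0,-1],[0,0,0,0,0,0,-1],[0,0,0,0,0,0,-1]]}}

```text
t: 23.25
ee_pos: [0.6455, 0.038, 0.0634]
orientation: [0.001, 0.998, -0.069, 0.001]
force: [-2.0, -6.8, 6.2]
width: 0.0118
```

{"api": "servo_tool", "payload": {"increments": [[0,-0.001,0,0,0,0,-1],[0,-0.001,0,0,0,0,-1],[0,0,0,0,0,0,-1],[0,0,0,0,0,0,-1],[0,0,0,0,0,0,-1],[0,0,0,0,0,0,-1],[0,0,0,0,0,0,-1],[0,0,0,0,0,0,-1],[0,0,0,0,0,0,-1],[0,0,0,0,0,0,-1]]}}

```text
t: 24.5
ee_pos: [0.6455, 0.0388, 0.0634]
orientation: [0.001, 0.998, -0.069, 0.001]
force: [-2.2, -6.5, 5.8]
width: 0.0119
```

{"api": "servo_tool", "payload": {"increments": [[0,-0.001,0,0,0,0,-1],[0,-0.001,0,0,0,0,-1],[0,-0.001,0,0,0,0,-1],[0,0,0,0,0,0,-1],[0,0,0,0,0,0,-1],[0,0,0,0,0,0,-1],[0,0,0,0,0,0,-1],[0,0,0,0,0,0,-1],[0,0,0,0,0,0,-1],[0,0,0,0,0,0,-1]]}}

```text
t: 25.75
ee_pos: [0.6457, 0.0399, 0.0634]
orientation: [0.001, 0.998, -0.069, 0.001]
force: [-1.5, -6.5, 6.8]
width: 0.0119
```

Run:
```python
from h import *
o,s=snap("wrist","9");print(o["ee_pos"],o["force"],o["wrist_torque"]);im=s["img"]
cv2.imwrite("pics/w9z.png",cv2.resize(im[0:240,200:370,::-1],None,fx=2.5,fy=2.5,interpolation=cv2.INTER_CUBIC))
o,s=snap("side","9");im=s["img"]
cv2.imwrite("pics/s9z.png",cv2.resize(im[200:270,190:310,::-1],None,fx=6,fy=6,interpolation=cv2.INTER_CUBIC))
```

```text
[0.64571435 0.03994225 0.06342168] [-1.53755991 -6.53692882  6.78387192] [-1.34258056  0.12796669  0.01549277]
```

View pics/w9z.png

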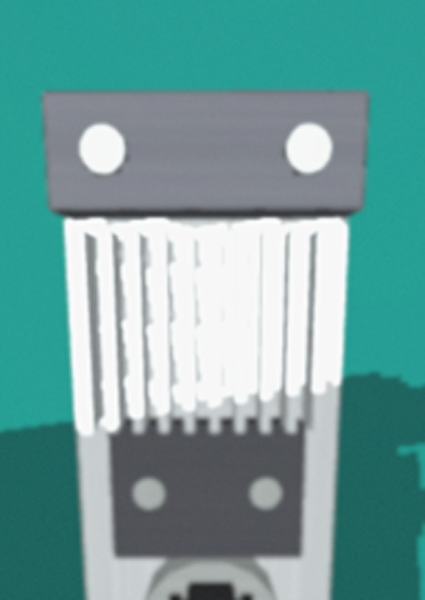

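View pics/s9z.png

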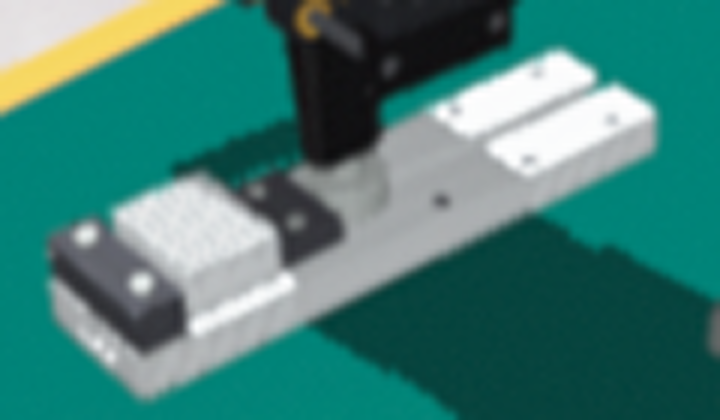

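Run:
```python
from h import *
o,s=pickle.load(open("wrist9.pkl","rb"));im=s["img"]
Rm=R.from_quat(np.roll(o["orientation"],-1)).as_matrix();ee=o["ee_pos"]
def T(x,y,z): 
    P=ee+Rm@np.array([x,y,0]);P[2]=z;return proj(o,s,[P])[0].round(1)
for n,y,z in(("jawback",-.019,.036),("jawfront",-.055,.036),("hsrear",-.055,.048),("hsfront top",-.1,.048),("hsfront bot",-.1,.022)):print(n,T(0,y,z),(T(0,y,z)-[200,0])*2.5)
for n,uv,z in(("end top",(283,82),.044),("end bottom",(283,86),.022)):
    print(n,((onz(o,s,[uv],z)[0]-ee)@Rm).round(4))
cv2.imwrite("pics/w9y.png",cv2.resize(im[70:110,215:350,::-1],None,fx=5.8,fy=5.8,interpolation=cv2.INTER_CUBIC))
cv2.imwrite("pics/w9x.png",cv2.convertScaleAbs(cv2.resize(im[70:110,215:350,::-1],None,fx=5.8,fy=5.8,interpolation=cv2.INTER_CUBIC).astype(float)-200,alpha=4.5))
```

```text
jawback [285.7 217.7] [214.25 544.25]
jawfront [285.8 163.3] [214.5  408.25]
hsrear [285.9 166.4] [214.75 416.  ]
hsfront top [286.1  84.1] [215.25 210.25]
hsfront bot [285.7  88.4] [214.25 221.  ]
end top [-0.0017 -0.1015  0.0193]
end bottom [-0.0018 -0.1014  0.0413]
```

View pics/w9y.png

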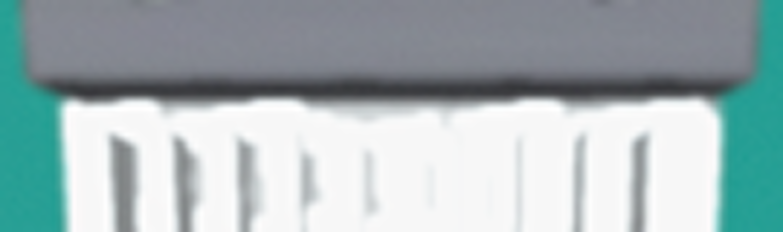

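Gap to the end jaw looks like ~3–4 mm. Continue.

{"api": "servo_tool", "payload": {"increments": [[0,-0.001,0,0,0,0,-1],[0,-0.001,0,0,0,0,-1],[0,-0.001,0,0,0,0,-1],[0,0,0,0,0,0,-1],[0,0,0,0,0,0,-1],[0,0,0,0,0,0,-1],[0,0,0,0,0,0,-1],[0,0,0,0,0,0,-1],[0,0,0,0,0,0,-1],[0,0,0,0,0,0,-1]]}}

```text
t: 27.1
ee_pos: [0.6459, 0.0411, 0.0634]
orientation: [0.001, 0.998, -0.069, 0.001]
force: [-1.4, -6.1, 6.4]
width: 0.0115
```

{"api": "servo_tool", "payload": {"increments": [[0,-0.001,0,0,0,0,-1],[0,-0.001,0,0,0,0,-1],[0,0,0,0,0,0,-1],[0,0,0,0,0,0,-1],[0,0,0,0,0,0,-1],[0,0,0,0,0,0,-1],[0,0,0,0,0,0,-1],[0,0,0,0,0,0,-1],[0,0,0,0,0,0,-1],[0,0,0,0,0,0,-1]]}}

```text
t: 28.35
ee_pos: [0.646, 0.0419, 0.0634]
orientation: [0.001, 0.998, -0.069, 0.001]
force: [-1.6, -6.3, 6.7]
width: 0.0117
```

{"api": "servo_tool", "payload": {"increments": [[0,-0.001,0,0,0,0,-1],[0,-0.001,0,0,0,0,-1],[0,-0.001,0,0,0,0,-1],[0,0,0,0,0,0,-1],[0,0,0,0,0,0,-1],[0,0,0,0,0,0,-1],[0,0,0,0,0,0,-1],[0,0,0,0,0,0,-1],[0,0,0,0,0,0,-1],[0,0,0,0,0,0,-1]]}}

```text
t: 29.6
ee_pos: [0.6462, 0.0431, 0.0634]
orientation: [0.001, 0.998, -0.069, 0.001]
force: [-1.4, -6.9, 6.5]
width: 0.0119
```

{"api": "servo_tool", "payload": {"increments": [[0,-0.001,0,0,0,0,-1],[0,-0.001,0,0,0,0,-1],[0,-0.001,0,0,0,0,-1],[0,0,0,0,0,0,-1],[0,0,0,0,0,0,-1],[0,0,0,0,0,0,-1],[0,0,0,0,0,0,-1],[0,0,0,0,0,0,-1],[0,0,0,0,0,0,-1],[0,0,0,0,0,0,-1]]}}

```text
t: 30.85
ee_pos: [0.6463, 0.0439, 0.0634]
orientation: [0.001, 0.998, -0.069, 0.0]
force: [-2.1, -8.8, 6.5]
width: 0.0115
```

Run:
```python
from h import *
o,s=snap("wrist","10");print(o["ee_pos"],o["force"],o["wrist_torque"]);im=s["img"]
a=cv2.resize(im[70:240,200:370,::-1],None,fx=2.3,fy=2.3,interpolation=cv2.INTER_CUBIC)
o,s=snap("side","10");im=s["img"]
b=cv2.resize(im[215:270,190:260,::-1],None,fx=5.6,fy=7.1,interpolation=cv2.INTER_CUBIC)
h=min(len(a),len(b));cv2.imwrite("pics/c10.png",np.hstack([a[:h],b[:h]]))
```

```text
[0.64625207 0.0439197  0.06341763] [-2.12883    -8.84349981  6.47790714] [-1.79198958e+00  3.08536587e-01 -8.19455564e-04]
```

View pics/c10.png

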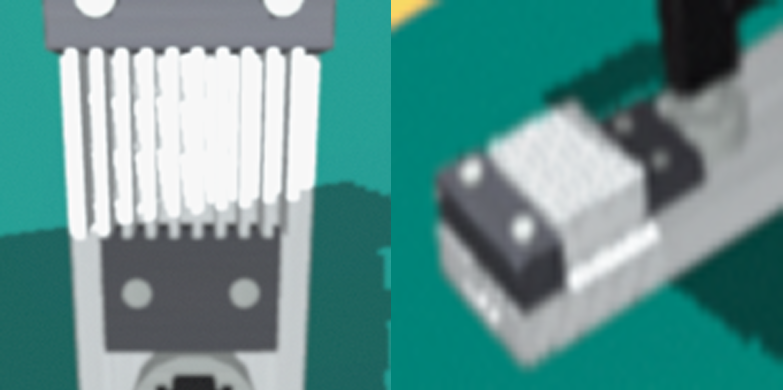

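Contact made: force rising, gap closed in both views. Add a bit.

{"api": "servo_tool", "payload": {"increments": [[0,-0.001,0,0,0,0,-1],[0,-0.001,0,0,0,0,-1],[0,0,0,0,0,0,-1],[0,0,0,0,0,0,-1],[0,0,0,0,0,0,-1],[0,0,0,0,0,0,-1],[0,0,0,0,0,0,-1],[0,0,0,0,0,0,-1],[0,0,0,0,0,0,-1],[0,0,0,0,0,0,-1]]}}

```text
t: 32.2
ee_pos: [0.6463, 0.0441, 0.0634]
orientation: [0.001, 0.998, -0.069, 0.0]
force: [-2.3, -13.5, 7.4]
width: 0.0118
```

{"api": "servo_tool", "payload": {"increments": [[0,0,0,0,0,0.028,-1],[0,0,0,0,0,0.028,-1],[0,0,0,0,0,0.028,-1],[0,0,0,0,0,0.028,-1],[0,0,0,0,0,0.028,-1],[0,0,0,0,0,0.028,-1],[0,0,0,0,0,0.028,-1],[0,0,0,0,0,0.028,-1],[0,0,0,0,0,0.028,-1],[0,0,0,0,0,0,-1]]}}

```text
t: 33.45
ee_pos: [0.6457, 0.0434, 0.0634]
orientation: [0.002, 0.894, -0.448, 0.0]
force: [-5.7, -17.7, 8.5]
width: 0.0113
```

{"api": "servo_tool", "payload": {"increments": [[0.0009,0.0009,0,0,0,0,-1],[0,0,0,0,0,0.022,-1],[0,0,0,0,0,0.022,-1],[0,0,0,0,0,0.022,-1],[0,0,0,0,0,0.022,-1],[0,0,0,0,0,0.022,-1],[0,0,0,0,0,0,-1],[0,0,0,0,0,0,-1],[0,0,0,0,0,0,-1],[0,0,0,0,0,0,-1]]}}

```text
t: 34.7
ee_pos: [0.6462, 0.0425, 0.0634]
orientation: [0.001, 0.804, -0.595, 0.001]
force: [-2.4, -19.9, 8.5]
width: 0.012
```

{"api": "servo_tool", "payload": {"increments": [[0.0014,0.0007,0,0,0,0,-1],[0,0,0,0,0,0.02,-1],[0.0007,0.0003,0,0,0,0.02,-1],[0,0,0,0,0,0.02,-1],[0.0007,0.0003,0,0,0,0.02,-1],[0,0,0,0,0,0.02,-1],[0,0,0,0,0,0,-1],[0,0,0,0,0,0,-1],[0,0,0,0,0,0,-1],[0,0,0,0,0,0,-1]]}}

```text
t: 35.95
ee_pos: [0.6467, 0.0414, 0.0635]
orientation: [-0.001, -0.701, 0.713, -0.002]
force: [1.2, -18.0, 5.1]
width: 0.0115
```

Run:
```python
from h import *
o,s=snap("wrist","11");print(o["ee_pos"],o["force"],o["wrist_torque"],o["joint_pos"]);q=o["orientation"];print(2*np.degrees(np.arctan2(q[2],q[1])))
```

```text
[0.64666317 0.04143673 0.0634919 ] [  1.15830692 -18.00262128   5.07364211] [-3.82491279 -0.0330869   0.22301252] [-0.03644368  0.71064532  1.64174118 -0.00508806  0.78698108  1.5554006 ]
268.99962423249536
```

View pics/wrist11.png

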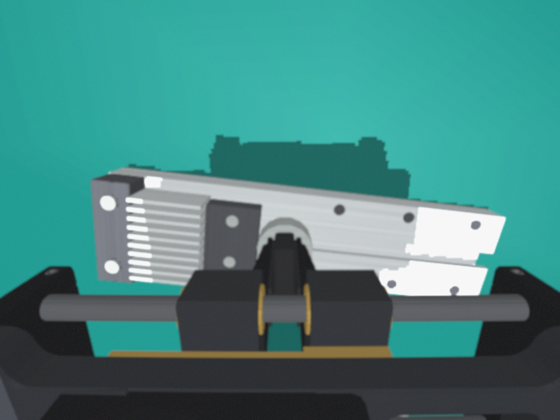

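{"api": "servo_tool", "payload": {"increments": [[0.001,0,0,0,0,0,-1],[0,0,0,0,0,0.012,-1],[0,0,0,0,0,0.012,-1],[0,0,0,0,0,0.012,-1],[0,0,0,0,0,0.012,-1],[0,0,0,0,0,0,-1],[0,0,0,0,0,0,-1],[0,0,0,0,0,0,-1],[0,0,0,0,0,0,-1],[0,0,0,0,0,0,-1]]}}

```text
t: 37.25
ee_pos: [0.647, 0.0409, 0.0635]
orientation: [-0.0, -0.645, 0.764, -0.002]
force: [1.9, -18.2, 3.9]
width: 0.0118
```

Run:
```python
from plant import manip;import numpy as np
o=manip.get_obs();print(o["ee_pos"],o["force"],o["wrist_torque"]);q=o["orientation"];print(2*np.degrees(np.arctan2(q[2],q[1])))
```

```text
[0.64695517 0.04094358 0.06351519] [  1.85794949 -18.15519752   3.91339866] [-3.87308912 -0.37954375  0.26546371]
260.36867505004216
```

{"api": "servo_tool", "payload": {"increments": [[0.0005,0,0,0,0,0.008,-1],[0,0,0,0,0,0.008,-1],[0,0,0,0,0,0.008,-1],[0,0,0,0,0,0,-1],[0,0,0,0,0,0,-1],[0,0,0,0,0,0,-1],[0,0,0,0,0,0,-1],[0,0,0,0,0,0,-1],[0,0,0,0,0,0,-1],[0,0,0,0,0,0,-1]]}}

```text
t: 38.5
ee_pos: [0.647, 0.0407, 0.0635]
orientation: [0.0, -0.616, 0.788, -0.002]
force: [1.3, -19.4, 4.0]
width: 0.0117
```

Run:
```python
from h import *
o,s=snap("wrist","12");print(o["ee_pos"],o["force"],o["wrist_torque"]);q=o["orientation"];print(2*np.degrees(np.arctan2(q[2],q[1])))
```

```text
[0.64704927 0.0407284  0.06353359] [  1.27567768 -19.35511346   3.95840082] [-3.88660846 -0.46776333  0.28146053]
256.05310967413504
```

View pics/wrist12.png

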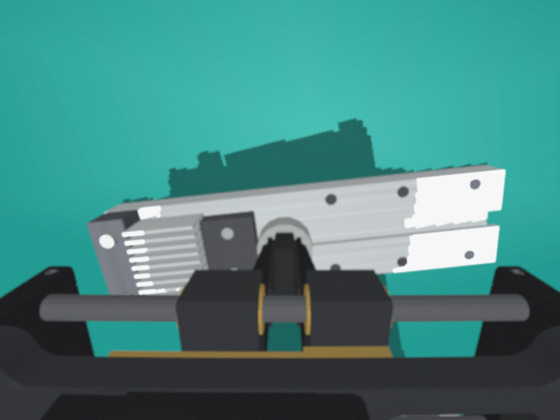

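{"api": "servo_tool", "payload": {"increments": [[0.001,0,0,0,0,0,-1],[0,0,0,0,0,0,-1],[0,0,0,0,0,0,-0.4],[0,0,0,0,0,0,-0.4],[0,0,0,0,0,0,-0.4],[0,0,0,0,0,0,-0.4],[0,0,0,0,0,0,-0.4],[0,0,0,0,0,0,-0.4],[0,0,0,0,0,0,-0.4],[0,0,0,0,0,0,-0.4]]}}

```text
t: 39.8
ee_pos: [0.6456, 0.0431, 0.063]
orientation: [-0.0, -0.616, 0.788, -0.0]
force: [-0.0, 0.5, -0.2]
width: 0.0289
```

{"api": "servo_tool", "payload": {"increments": [[0,0,-0.02,0,0,0,-0.4],[0,0,-0.05,0,0,0,-0.4],[0,0,-0.08,0,0,0,-0.4],[0,0,-0.08,0,0,0,-0.4],[0,0,-0.08,0,0,0,-0.4],[0,0,-0.05,0,0,0,-0.4],[0,0,0,0,0,0,-0.4],[0,0,0,0,0,0,-0.4],[0,0,0,0,0,0,-0.4],[0,0,0,0,0,0,-0.4]]}}

```text
t: 41.05
ee_pos: [0.6454, 0.0431, 0.2063]
orientation: [-0.0, -0.616, 0.788, 0.0]
force: [0.4, 1.1, -0.1]
width: 0.0284
```

Run:
```python
from h import *
o,s=snap("wrist","13");print(o["ee_pos"],o["force"])
o,s=snap("side","13");im=s["img"]
cv2.imwrite("pics/s13z.png",cv2.resize(im[190:275,180:310,::-1],None,fx=6,fy=6,interpolation=cv2.INTER_CUBIC))
```

```text
[0.64541115 0.04310303 0.20625551] [ 0.36221161  1.09577716 -0.09525396]
```

View pics/wrist13.png

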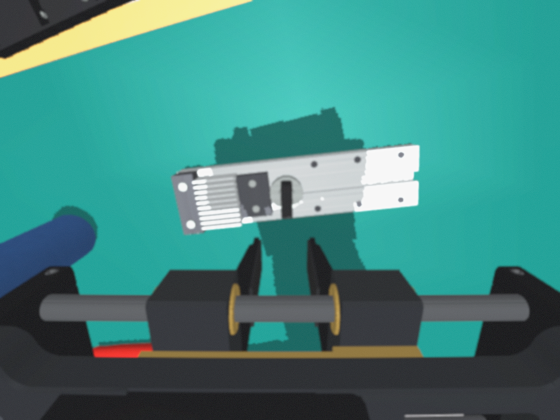

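View pics/s13z.png

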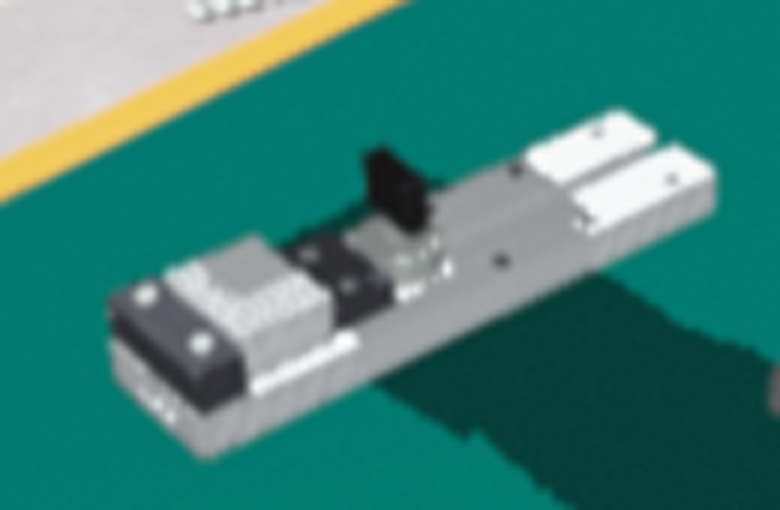

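Stud stands upright with the bar across the rail (286,200), collar touching the jaw, heat sink against both jaws. Measure bar angle against the rail and tightness.

Run:
```python
from h import *
o,s=pickle.load(open("wrist13.pkl","rb"));im=s["img"].astype(int);g=im.mean(2)
m=(g[172:220,270:305]<60)&((im.max(2)-im.min(2))[172:220,270:305]<25);m=m.astype(np.uint8)
k,l,st,c=cv2.connectedComponentsWithStats(m);i=1+np.argmax(st[1:,4])
cn=max(cv2.findContours((l==i).astype(np.uint8),cv2.RETR_EXTERNAL,cv2.CHAIN_APPROX_NONE)[0],key=len)
# bar left/right edge midline by row, sub-pixel
M=[]
for v in range(188,212):
    r=g[v];a=[u+(100-r[u])/(r[u+1]-r[u]) for u in range(272,300) if r[u]>=100>r[u+1]];b=[u+(100-r[u])/(r[u+1]-r[u]) for u in range(272,302) if r[u]<100<=r[u+1]]
    if a and b:M.append(((a[0]+b[-1])/2,v))
P=onz(o,s,M,.0743)
d=np.polyfit(P[:,0],P[:,1],1);print("bar angle",np.degrees(np.arctan(d[0])),st[i],P.mean(0))
# rail far(top) edge... upper edge of rail top in columns
E=[]
for u in list(range(300,312))+list(range(322,352)):
    c_=g[:,u];print(c_[150:180:3].astype(int)) if u==330 else 0
cv2.imwrite("pics/w13z.png",cv2.resize(s["img"][140:245,170:330,::-1],None,fx=5,fy=5,interpolation=cv2.INTER_CUBIC))
```

```text
bar angle -12.919514345831844 [ 12  10   9  35 289] [0.64608059 0.04021161 0.0743    ]
[ 83 145 208 212 212 214 213 214 212 213]
```

View pics/w13z.png

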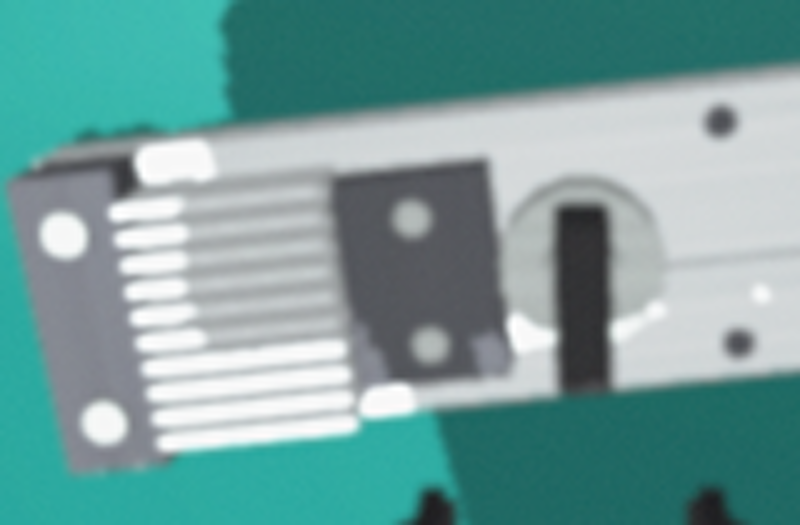

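Run:
```python
from plant import manip
print(manip.get_obs()["t"],manip.close_job())
```

```text
the job is handed in; nothing more can be done
41.15 None
```

I handed the job in at t = 41.15 s. The heat sink is clamped on the rail, and the stud is turned about 95° clockwise and released.

- **Seating:** I gripped the stud by its bar, aligned it with the slot and lowered it. It seated at a TCP height of 63.4 mm, which is the height expected when the collar is on the rail. Pressing gave about 9 N.
- **Clamping:** I slid the stud until the push rose from a running friction of about 6.5 N to 13.5 N and the gap to the end jaw had closed.
- **Locking:** During the turn the push climbed to 18–20 N, so I backed off in small steps. The highest wrist reading at the end of a call was about 20 N, but the force between readings was not seen. The last wrist turn was 96°, with about 0.28 N·m of drag. I did not feel a hard stop.
- **Last checks:** The bar measures about 95° from its starting direction along the rail. The stud is upright, its collar looks tight against the jaw, and the heat sink touches both jaws. The gripper was lifted about 13 cm clear, with about 1 N on the wrist. I did not go near the can, driver or tape.

Two checks disagreed or could not be made:
- **Stud position:** My rail x estimate at contact, about 22–23 mm, exceeded the stated 4–18 mm. I put this down mostly to camera bias of a few mm, plus the stud axis sitting about 3 mm off the TCP in the grip.
- **Squeeze after release:** I could not measure it directly. The arm sprang forward about 2.4 mm when the fingers opened.

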